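# Close up the findings chest and tin

### The job

Put the findings away for the night: push both drawers of the little wooden chest fully home and push the lid of the green tin over until it is fully shut. Do not lift or tip the tin or shove it along the bench, and leave the other things on the bench where they are.

Things in the scene. Friction and masses are not known exactly. Their poses are not given: they have to be found in the camera images.
- chest: Low dark red-brown wooden chest, fixed to the bench, with two drawers side by side facing the robot; 112 deep (x) x 150 wide (y) x 66 high, its top board overhanging by 4 to 5 mm all round. Origin: centre of its underside on the bench; its own -x axis points out of the drawer fronts (roughly at the robot), +y to its left side as the robot sees it.
- left_drawer_knob (a point): Outermost point (centre of the front face) of the brass knob of the chest's left (+y) drawer; moves with the drawer. The knob is 16 mm across and stands 13 mm proud of the drawer front (lighter brown wood, 67 wide x 46 high x 8 mm thick, from 12.5 to 58.5 mm above the bench). The knob is at the centre of the front, 35.5 mm above the bench. The axes are those of the chest: +x is the way to push.
- right_drawer_knob (a point): The same point on the chest's right (-y) drawer, same sizes.
- left_drawer (a joint): How far the left drawer is pulled out, in m: 0 fully home, up to 0.075. It slides straight along the chest's x axis with about 1.2 N of friction, stays where it is left and meets a hard stop at 0.
- right_drawer (a joint): The same for the right drawer.
- tin_hinge (a point): Middle of the hinge line of a small loose dark green tin (60 x 88 mm, 25 mm high when shut, about 0.8 kg). The point lies 22 mm above the bench, at the tin's far (+x) edge; the hinge runs along the tin's y axis (88 mm), and the tin's box reaches 58 mm from it along the tin's own -x axis (roughly towards the robot). Axes are those of the tin.
- lid_edge (a point): Middle of the free edge of the tin's lid, on its upper/outer face, 59 mm from the hinge line; moves with the lid. The lid is 88 mm wide, a 2 mm sheet with a 6 mm rim. When the lid stands open this point is about 80 mm above the bench; when shut it is on top of the tin's near edge, about 24 mm above the bench.
- tin_lid (a joint): Angle of the tin's lid in rad: 0 shut, 1.61 standing open, a little past upright. It is light, with a slightly stiff hinge: it stays put when near upright. Pushed at its outer face from behind (the tin's +x side) towards the tin's -x it goes over; below about 1.2 rad it sinks shut slowly by itself, or may be pressed down.
- spool_mid (a point): Middle of a loose thread spool with copper-coloured thread, 24 across x 30 mm high; leave alone.
- wax_mid (a point): Middle of a loose dark green block of wax, 37 x 53 x 24 mm; leave alone.
- rouge_mid (a point): Middle of a loose dark red bar of polish in a white end wrapper, 108 x 35 x 32 mm; leave alone.
- dap_mid (a point): Middle of a loose grey steel dapping block (a cube with round hollows), 46 x 46 x 47 mm; leave alone.
- jar_mid (a point): Middle of a loose small white jar, 72 across x 66 mm high; leave alone.

How it is judged:
By the outcome, as a careful person would: the job done as asked, in the order asked, and still so for the second after the job is handed in, with the robot touching nothing.
It also fails if it takes over 56 s, if anything falls off the work surface, if the arm or the gripper's body presses on something with over 40 N, if the wrist force passes 120 N, or if a joint passes its speed limit or range.

### The arm

A 6-joint arm with a two-finger parallel gripper is mounted at the origin on a cart in front of the work surface, level with it; the furniture and walls round the work are solid. World frame = base frame: x ahead of the robot, y to its left, z up, the work surface at z = 0. Lengths are in m, angles in rad, forces in N, time in s.
With the tool pointing down it reaches from about 0.275 to 0.775 m from the base axis. Payload 14.6 kg.
Tool frame: the origin (TCP) lies between the finger pads; the fingertips stand 22 mm ahead of it and the grasp point (between the pads) lies 3 mm ahead of it (r.nose_length is the distance from the TCP to the fingertips, in m); z points along the fingers, y is the direction in which the jaws open and shut (so a half turn about z gives the same grasp; the last joint's range is limited). The gripper opens to 85 mm and grips with 20 to 120 N. Pads are 22 mm wide; open, the fingers measure 114 mm over their backs; the gripper's body (76 mm by 85 mm) begins 54 mm behind the grasp point. The pads swing forward as they close: fully open they stand 13 mm farther back than shut.
Start: joints at [1.067, 0.263, -0.048, 1.259, 0, 1.415], TCP at [0.179, 0.493, 0.253] pointing down, gripper open.
Joint ranges: [-2.65, 2.65], [-0.89, 1.7], [-1.18, 1.37], [-2.13, 2.11], [-1.35, 1.29], [-3.14, 3.14]. Speed limits (rad/s): [1.89, 1.89, 2.57, 2.79, 3.14, 3.14].

### API

Orientations are given as [roll, pitch, yaw] about the fixed x, y, z axes, in that order (R = Rz(yaw) Ry(pitch) Rx(roll)).
In Python, from workcell import r gives the robot as it stands.
- The arm moves only by the tool move_arm, never from a script. Its arguments are lists of equal length, an entry for each row: "delta_pos": the shift along the tool's x, y, z in m, a list of three; "rot": the turn, a rotation vector about the tool's x, y, z in units of 6 degrees (1.0 is 6 degrees), a list of three; "gripper": the closure, from 0 (fully open) to 1 (shut). In form: {"delta_pos": [[x, y, z], ...], "rot": [[wx, wy, wz], ...], "gripper": [gripper, ...]}. A call has 1 to 8 rows; each row is the pose to reach, as a shift and turn from the pose measured when the call began, along the tool's axes at that moment; what a row does not reach only later rows make up. A row lasts 1/10 s, in which the tool goes at most 50 mm and 8.59 degrees, less where a joint would pass 70% of its speed; a pose out of reach is approached as far as the arm can. A call with a gripper value outside its range is refused whole. The fingers move at their own pace and stop on an object; "force" is the grip in N (left out, the last holds). Time passes only in rows, so rows that repeat a pose let the fingers close. It gives the time, the measured TCP pose, the force and the opening at its end, in the units of the state.
- r.get_obs(): the state, without advancing time (a new reading comes with each control period).
- r.get_image(name): name is "scene" or "top" or "wrist"; returns a dict with "color" (384x512x3 uint8, blue, green, red), "z_map" (384x512 float32, m along the optical axis (not along the pixel's ray), 0 where there is no reading), "mtx" (3x3 intrinsics, pixels), "rvec" (rotation vector, rad) and "tvec" (3), from world to camera coordinates, as OpenCV has them. Camera axes: x right, y down, z forward; pixel columns grow to the right and rows downward; lengths in m; the calibration is good to about 2 mm. A picture is of the moment at which its call begins.
- r.hand_in(): hands the job in, once; it reports no verdict.
Trained networks look in a picture, given as the dict that the camera call returned (one of the last four; its "shot" number tells which), for a name from the list of things; names that differ only in an ending like _2 or _b are one class to them, and where a whole thing is asked for, a point or a joint stands for the part that bears it (a point fixed in the world has none). Each returns a list of dicts, best first, with "conf" (0 to 1); they miss things now and then, are a little off and sometimes report something else, mostly with a low value. They report only what shows in the picture. A call takes as long as a camera call.
- r.spot_in(picture, label): "location" ([x, y, z] in m, in world coordinates, good to about 4 mm: the middle of the surface that is visible of it).
The state is a dict: "time": time; "q": joint angles; "joint_vel": joint speeds; "effort": joint torques, N m; "position": TCP position; "eef_rot": TCP orientation; "ft_force": force on the tool from outside, world axes, zero at the start; "ft_torque": the same for the moment, N m; "width": opening from 0.0 (shut) to 1.0 (fully open).
Only numpy, scipy, OpenCV 4.12 (cv2) and the standard library are available. Lean on these libraries where they do the work, as an engineer would, in place of code of your own. Each camera call takes 0.05 s, during which the arm holds its last target.

## Working session

There is one attempt and no reset: what is moved stays moved. The work goes in short steps, Python scripts to look and compute and a tool call to move; the robot and the scene stay as the last step left them, time stands still between calls to the robot, and variables do not carry over. Pictures are saved under pics/ and viewed, and the job is handed in when it is done.

Besides the shell and the picture viewer there is one more tool, called after "Request:" as name(argument=value, ...) on one line, values as JSON. move_arm: Moves the arm, as the interface text tells. Its arguments: {"type":"object","properties":{"delta_pos":{"type":"array"},"rot":{"type":"array"},"gripper":{"type":"array"},"force":{"type":"number"}},"required":["delta_pos","rot","gripper"]}

```bash
ls; mkdir -p pics
python3 - <<'E'
from workcell import r
import cv2,numpy as np
print(r.get_obs())
print(r.nose_length)
for n in ["scene","top"]:
    p=r.get_image(n); cv2.imwrite(f"pics/{n}0.png",p["color"]); np.savez(f"{n}0.npz",**{k:p[k] for k in("color","z_map","mtx","rvec","tvec")})
    for l in ["chest","left_drawer_knob","right_drawer_knob","tin_hinge","lid_edge","spool_mid","wax_mid","rouge_mid","dap_mid","jar_mid"]:
        print(n,l,[(np.round(d["location"],3).tolist(),round(d["conf"],2)) for d in r.spot_in(p,l)][:3])
E
```

```text
pics
{'time': 0.0, 'q': array([ 1.06669585e+00,  2.63522679e-01, -4.89119637e-02,  1.25942512e+00,
        2.19236766e-05,  1.41548011e+00]), 'joint_vel': array([-0.00054859, -0.0006511 , -0.00067792,  0.0007028 ,  0.00037603,
        0.0005517 ]), 'effort': array([-4.97718545e-03, -6.37610364e+01,  3.84568799e+01,  1.34502270e-02,
       -5.78823128e-04,  8.50251752e-06]), 'position': array([0.17930707, 0.49316532, 0.25283439]), 'eef_rot': array([-3.14054541e+00, -1.86164969e-04,  2.79280828e+00]), 'ft_force': array([0.83084858, 0.16884358, 0.27036769]), 'ft_torque': array([-0.00243141,  0.01329553, -0.02527623]), 'width': 1.0016692555009024}
0.022
scene chest [([0.535, 0.138, 0.059], 0.71)]
scene left_drawer_knob [([0.531, -0.292, 0.019], 0.62)]
scene right_drawer_knob [([0.48, 0.117, 0.037], 0.67), ([0.538, -0.298, 0.052], 0.45)]
scene tin_hinge [([0.53, -0.293, 0.02], 0.89)]
scene lid_edge [([0.541, -0.294, 0.048], 0.57)]
scene spool_mid [([0.46, -0.114, 0.028], 0.48), ([0.48, 0.117, 0.038], 0.17)]
scene wax_mid [([0.662, -0.245, 0.027], 0.85), ([0.478, 0.121, 0.035], 0.32)]
scene rouge_mid [([0.437, -0.025, 0.028], 0.88)]
scene dap_mid [([0.663, -0.346, 0.037], 0.82), ([0.538, -0.297, 0.051], 0.63)]
scene jar_mid [([0.534, -0.008, 0.065], 0.85)]
top chest [([0.547, 0.162, 0.067], 0.95), ([0.522, -0.294, -0.0], 0.5)]
top left_drawer_knob [([0.485, 0.201, 0.024], 0.71)]
top right_drawer_knob [([0.492, 0.13, 0.039], 0.61)]
top tin_hinge [([0.52, -0.293, -0.001], 0.8), ([0.536, -0.3, 0.081], 0.37)]
top lid_edge [([0.539, -0.299, 0.087], 0.75), ([0.49, 0.129, 0.042], 0.7)]
top spool_mid [([0.547, 0.16, 0.065], 0.22)]
top wax_mid []
top rouge_mid [([0.449, -0.018, 0.028], 0.69)]
top dap_mid [([0.675, -0.332, 0.048], 0.7)]
top jar_mid [([0.539, -0.3, 0.082], 0.71), ([0.54, 0.005, 0.064], 0.55)]
```

View pics/scene0.png

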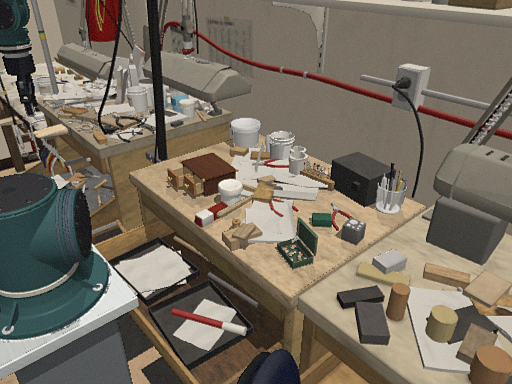

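View pics/top0.png

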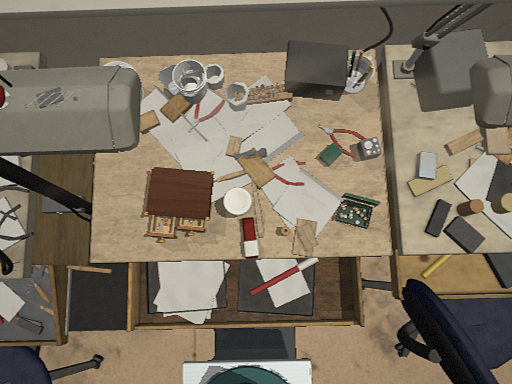

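```bash
cat > h.py <<'E'
import numpy as np,cv2
def cloud(d):
    z=d["z_map"];K=d["mtx"];R,_=cv2.Rodrigues(d["rvec"]);t=np.array(d["tvec"]).ravel()
    v,u=np.indices(z.shape);p=np.stack([(u-K[0,2])/K[0,0]*z,(v-K[1,2])/K[1,1]*z,z],-1)
    w=(p-t)@R; w[z==0]=np.nan; return w
E
python3 - <<'E'
from h import *
d=np.load("top0.npz"); w=cloud(d)
s=np.load("scene0.npz"); ws=cloud(s)
for nm,W in (("top",w),("scene",ws)):
    m=(W[...,2]>.060)&(W[...,2]<.074)&(W[...,0]>.45)&(W[...,0]<.65)&(W[...,1]>.06)&(W[...,1]<.27)
    P=W[m]; rc=cv2.minAreaRect(P[:,:2].astype(np.float32)*1000); print(nm,len(P),rc,np.median(P[:,2]))
    # drawer/tin
    m=(abs(W[...,0]-.52)<.06)&(abs(W[...,1]+.295)<.07)&(W[...,2]>.008)&(W[...,2]<.12); P=W[m]
    print("tin",len(P),P.min(0),P.max(0))
    L=P[P[:,2]>.035]; print("lid",len(L),cv2.minAreaRect(L[:,:2].astype(np.float32)*1000),L.max(0),L.min(0))
    B=P[(P[:,2]<.035)]; print("box",len(B),cv2.minAreaRect(B[:,:2].astype(np.float32)*1000))
    m=(W[...,0]>.38)&(W[...,0]<.5)&(W[...,1]>.06)&(W[...,1]<.27)&(W[...,2]>.03)&(W[...,2]<.062);P=W[m]
    np.set_printoptions(precision=3,suppress=True)
    print(P[np.argsort(P[:,1])][::max(1,len(P)//60)])
c=d["color"]; cv2.imwrite("pics/c1.png",np.hstack([cv2.resize(c[160:250,130:220],None,fx=4.4,fy=4.4,interpolation=2),cv2.resize(c[170:260,310:400],None,fx=4.4,fy=4.4,interpolation=2)]))
c=s["color"]; cv2.imwrite("pics/c2.png",np.hstack([cv2.resize(c[140:230,155:245],None,fx=4.4,fy=4.4,interpolation=2),cv2.resize(c[190:280,265:355],None,fx=4.4,fy=4.4,interpolation=2)]))
E
```

```text
top 3022 ((543.21142578125, 156.44642639160156), (162.00099182128906, 173.0461883544922), 83.5354232788086) 0.06569199528427783
tin 678 [ 0.47074192 -0.34214304  0.00800008] [ 0.57958201 -0.22504085  0.08652479]
lid 179 ((540.4853515625, -289.0879211425781), (107.51571655273438, 13.12759780883789), 77.01933288574219) [ 0.55524416 -0.23732238  0.08652479] [ 0.52218831 -0.34083614  0.03513945]
box 499 ((522.3605346679688, -272.7897033691406), (126.99881744384766, 76.1208267211914), 70.32025146484375)
[[0.475 0.094 0.033]
 [0.475 0.096 0.057]
 [0.499 0.097 0.047]
 [0.475 0.098 0.059]
 [0.489 0.1   0.048]
 [0.484 0.103 0.047]
 [0.484 0.105 0.048]
 [0.475 0.108 0.06 ]
 [0.48  0.111 0.058]
 [0.478 0.114 0.056]
 [0.484 0.118 0.047]
 [0.476 0.121 0.056]
 [0.476 0.123 0.058]
 [0.476 0.126 0.059]
 [0.47  0.127 0.037]
 [0.472 0.129 0.041]
 [0.487 0.131 0.044]
 [0.475 0.132 0.036]
 [0.479 0.134 0.057]
 [0.479 0.136 0.056]
 [0.476 0.139 0.056]
 [0.487 0.143 0.048]
 [0.479 0.146 0.059]
 [0.487 0.15  0.049]
 [0.484 0.151 0.058]
 [0.495 0.153 0.048]
 [0.49  0.155 0.05 ]
 [0.481 0.158 0.061]
 [0.463 
[... 1931 characters left out ...]
0.059]
 [0.467 0.171 0.04 ]
 [0.464 0.171 0.041]
 [0.461 0.172 0.049]
 [0.457 0.172 0.036]
 [0.457 0.173 0.032]
 [0.483 0.173 0.034]
 [0.456 0.174 0.053]
 [0.456 0.175 0.049]
 [0.485 0.175 0.05 ]
 [0.467 0.176 0.045]
 [0.457 0.178 0.037]
 [0.465 0.181 0.058]
 [0.46  0.186 0.058]
 [0.461 0.191 0.034]
 [0.459 0.193 0.037]
 [0.449 0.195 0.036]
 [0.46  0.199 0.052]
 [0.446 0.201 0.042]
 [0.456 0.202 0.035]
 [0.447 0.204 0.037]
 [0.46  0.206 0.042]
 [0.461 0.21  0.058]
 [0.462 0.215 0.045]
 [0.463 0.219 0.036]
 [0.489 0.223 0.044]
 [0.469 0.224 0.057]
 [0.48  0.225 0.049]
 [0.48  0.226 0.046]
 [0.497 0.227 0.032]
 [0.463 0.228 0.047]
 [0.464 0.228 0.054]
 [0.469 0.23  0.059]
 [0.464 0.233 0.038]]
```

View pics/c1.png

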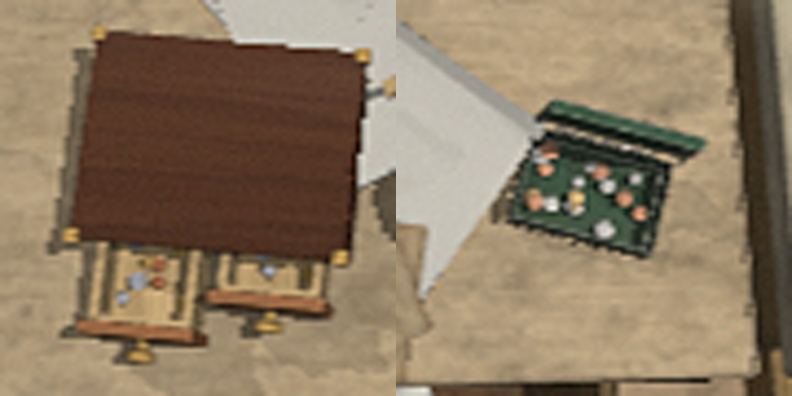

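View pics/c2.png

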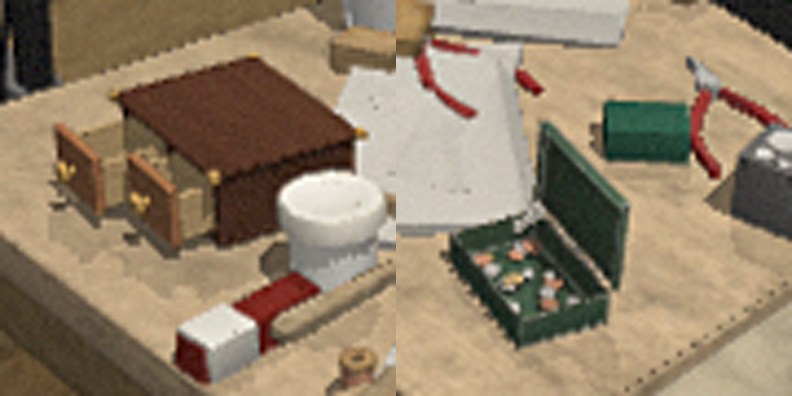

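```bash
cat >> h.py <<'E'
from scipy.spatial.transform import Rotation as Ro
def plan(r,tgt,yaw,tilt=0):
    o=r.get_obs(); R=Ro.from_euler('xyz',o['eef_rot'])
    T=Ro.from_euler('xyz',[np.pi,0,yaw])
    d=R.inv().apply(np.array(tgt)-o['position']); rv=(R.inv()*T).as_rotvec()/np.deg2rad(6)
    np.set_printoptions(precision=4,suppress=True)
    print('pos',o['position'],'rot',o['eef_rot'],'t',o['time'],'F',o['ft_force'],'q',o['q'])
    print('delta',d,'rotv',rv)
E
python3 - <<'E'
from h import *
from workcell import r
d=np.load("top0.npz"); s=np.load("scene0.npz")
P=np.vstack([cloud(d).reshape(-1,3),cloud(s).reshape(-1,3)]); P=P[~np.isnan(P).any(1)]
def fit(m):
    q=P[m][:,:2]; 
    for _ in range(4):
        a=np.polyfit(q[:,1],q[:,0],1); e=q[:,0]-np.polyval(a,q[:,1]); q=q[abs(e)<max(.002,1.5*e.std())]
    return a,len(q),e.std()
x,y,z=P.T
print("L front",fit((z>.05)&(z<.0600)&(y>.17)&(y<.235)&(x>.44)&(x<.468)))
print("R front",fit((z>.05)&(z<.0600)&(y>.095)&(y<.158)&(x>.46)&(x<.487)))
for z0 in (.04,.05,.06,.07): print("lid",z0,fit((z>z0)&(z<z0+.01)&(y>-.34)&(y<-.25)&(x>.5)&(x<.57)))
for c in ((.446,.201),(.466,.13)):
    m=(abs(y-c[1])<.012)&(abs(z-.0355)<.008)&(x<c[0]+.006)&(x>c[0]-.03); print(m.sum(),P[m].mean(0),P[m].min(0),P[m].max(0))
plan(r,[.405,.205,.20],np.pi-.1)
E
```

```text
L front (array([0.0718991 , 0.44771854]), 64, np.float64(0.0013761105098513474))
R front (array([0.10503293, 0.46365248]), 87, np.float64(0.0018038779780961394))
lid 0.04 (array([0.3053247 , 0.63195973]), 92, np.float64(0.0007282910695225077))
lid 0.05 (array([0.31588393, 0.63527423]), 69, np.float64(0.0008387630563069625))
lid 0.06 (array([0.31039238, 0.63409022]), 66, np.float64(0.0008214632973802932))
lid 0.07 (array([0.29357548, 0.62804702]), 29, np.float64(0.0012138418498962341))
25 [0.44917799 0.20126928 0.03817366] [0.44585449 0.19518144 0.03115259] [0.45185598 0.20998295 0.04258738]
36 [0.46513438 0.12846468 0.03901665] [0.46065108 0.12140312 0.03066806] [0.47143799 0.13632995 0.04344191]
pos [0.1794 0.4934 0.2533] rot [ 3.1415 -0.      2.7928] t 1.1 F [-0.3255 -0.8716  0.6689] q [ 1.0667  0.2631 -0.0483  1.2594  0.      1.4155]
delta [-0.3106 -0.194   0.0533] rotv [ 0.0008 -0.     -2.3757]
```

Request:
move_arm(delta_pos=[[-0.31,-0.194,0.053],[-0.31,-0.194,0.053],[-0.31,-0.194,0.053],[-0.31,-0.194,0.053],[-0.31,-0.194,0.053],[-0.31,-0.194,0.053],[-0.31,-0.194,0.053],[-0.31,-0.194,0.053]], rot=[[0,0,-2.4],[0,0,-2.4],[0,0,-2.4],[0,0,-2.4],[0,0,-2.4],[0,0,-2.4],[0,0,-2.4],[0,0,-2.4]], gripper=[1,1,1,1,1,1,1,1])

```text
time: 1.9
position: [0.4061, 0.2023, 0.1999]
eef_rot: [-3.141, 0.0, 3.042]
ft_force: [0.2, -0.2, 0.7]
width: 0.001
```

Run:
```python
from h import *
from workcell import r
plan(r,[.413,.204,.045],np.pi-.09)
```

```text
pos [0.4061 0.2023 0.1999] rot [-3.1412  0.0003  3.0416] t 1.9 F [ 0.1841 -0.1707  0.6603] q [ 0.2826  0.1672 -0.3259  1.0776 -0.0005  0.3826]
delta [-0.0066  0.0024  0.1549] rotv [-0.0041  0.0024 -0.0957]
```

Request:
move_arm(delta_pos=[[0,0.002,0.04],[0,0.002,0.09],[0,0.002,0.13],[0,0.002,0.155],[0,0.002,0.155],[0,0.002,0.155]], rot=[[0,0,-0.1],[0,0,-0.1],[0,0,-0.1],[0,0,-0.1],[0,0,-0.1],[0,0,-0.1]], gripper=[1,1,1,1,1,1])

```text
time: 2.5
position: [0.4066, 0.2044, 0.0455]
eef_rot: [-3.141, 0.0, 3.052]
ft_force: [-0.1, 0.8, 0.2]
width: 0.003
```

Run:
```python
from h import *
from workcell import r
plan(r,[.427,.2035,.045],np.pi-.09)
p=r.get_image("scene"); cv2.imwrite("pics/s1.png",cv2.resize(p["color"][100:260,100:300],None,fx=4,fy=3.75)[:600])
```

```text
pos [0.4066 0.2044 0.0455] rot [-3.1411  0.      3.0521] t 2.5 F [-0.1036  0.8391  0.1853] q [ 0.2866  0.3206 -0.5985  0.6518 -0.0005  0.3761]
delta [-0.0204  0.001   0.0005] rotv [-0.0045  0.0005  0.0046]
```

View pics/s1.png

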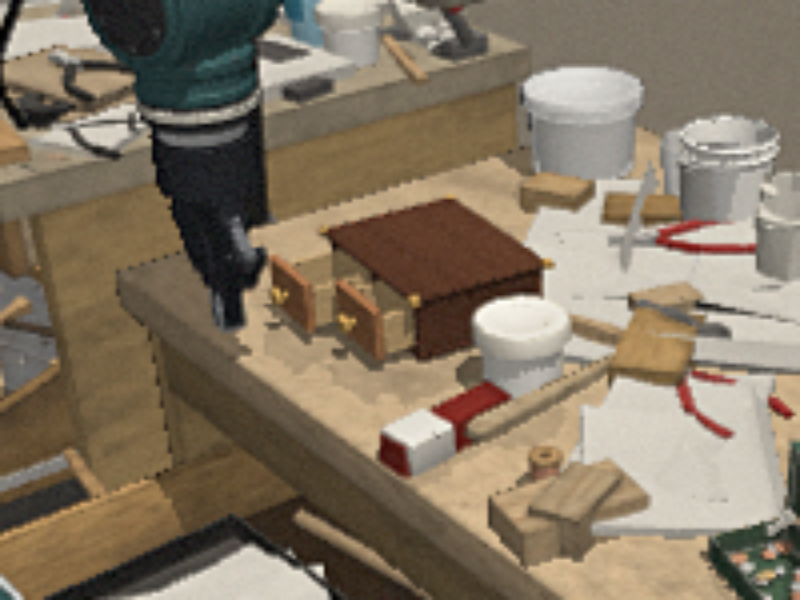

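Run:
```python
from h import *
from workcell import r
o=r.get_obs();Rm=Ro.from_euler('xyz',o['eef_rot'])
a=[]
for n in ("scene","top"):
    p=r.get_image(n); W=cloud(p).reshape(-1,3); W=W[~np.isnan(W).any(1)]
    L=Rm.inv().apply(W-o['position']); a.append(L[(abs(L[:,0])<.09)&(abs(L[:,1])<.09)&(L[:,2]<.03)&(L[:,2]>-.14)&(W[:,0]<.45)])
L=np.vstack(a)
for z in np.arange(-.13,.03,.01):
    q=L[(L[:,2]>=z)&(L[:,2]<z+.01)]
    if len(q): print(round(z,3),len(q),'x',q[:,0].min().round(3),q[:,0].max().round(3),'y',q[:,1].min().round(3),q[:,1].max().round(3))
```

```text
-0.13 114 x -0.031 0.037 y -0.042 0.002
-0.12 105 x -0.034 0.037 y -0.043 0.009
-0.11 57 x -0.026 0.036 y -0.042 0.0
-0.1 51 x -0.013 0.011 y -0.044 -0.005
-0.09 83 x -0.02 0.019 y -0.05 0.015
-0.08 121 x -0.021 0.02 y -0.065 0.054
-0.07 111 x -0.018 0.017 y -0.065 0.056
-0.06 57 x -0.012 0.017 y -0.058 0.052
-0.05 52 x -0.013 0.018 y -0.051 0.047
-0.04 35 x -0.013 0.013 y -0.042 0.034
-0.03 29 x -0.014 0.014 y -0.034 0.028
-0.02 15 x -0.006 0.012 y -0.018 0.009
-0.01 23 x -0.007 0.011 y -0.015 0.006
-0.0 34 x -0.042 0.011 y -0.019 0.009
0.01 27 x -0.043 0.012 y -0.014 0.006
0.02 5 x -0.008 0.007 y -0.008 -0.004
```

Request:
move_arm(delta_pos=[[-0.015,0,0],[-0.022,0,0],[-0.027,0,0],[-0.033,0,0],[-0.039,0,0],[-0.045,0,0],[-0.05,0,0],[-0.055,0,0]], rot=[[0,0,0],[0,0,0],[0,0,0],[0,0,0],[0,0,0],[0,0,0],[0,0,0],[0,0,0]], gripper=[1,1,1,1,1,1,1,1])

```text
time: 3.45
position: [0.4624, 0.1995, 0.0464]
eef_rot: [3.141, 0.002, 3.052]
ft_force: [-1.8, -1.0, 0.1]
width: -0.002
```

Run:
```python
from h import *
from workcell import r
plan(r,[.427,.2035,.045],np.pi-.09)
for n in("scene","top"):
  p=r.get_image(n)
  c=p["color"][130:230,140:240] if n=="scene" else p["color"][150:250,130:230]
  cv2.imwrite(f"pics/2{n}.png",cv2.resize(c,None,fx=5,fy=5))
```

```text
pos [0.4624 0.1995 0.0464] rot [3.1413 0.0022 3.052 ] t 3.45 F [-1.7744 -0.9949  0.0857] q [ 0.2457  0.3852 -0.4828  0.7006 -0.0005  0.3353]
delta [0.0356 0.0008 0.0013] rotv [0.0023 0.0214 0.0043]
```

View pics/2scene.png

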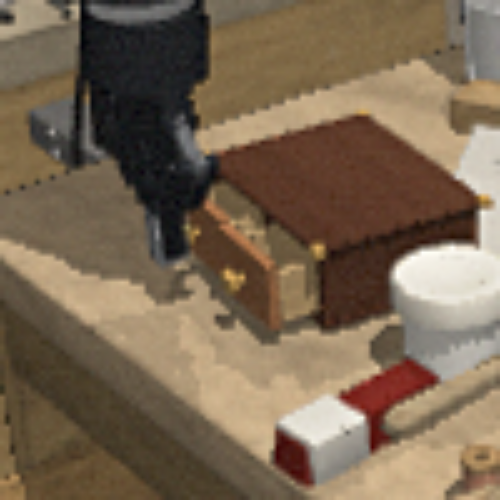

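Request:
move_arm(delta_pos=[[-0.005,0,0.001],[-0.01,0,0.001],[-0.014,0,0.001],[-0.017,0,0.001],[-0.019,0,0.001],[-0.021,0,0.001]], rot=[[0,0,0],[0,0,0],[0,0,0],[0,0,0],[0,0,0],[0,0,0]], gripper=[1,1,1,1,1,1])

```text
time: 4.15
position: [0.4839, 0.1978, 0.0454]
eef_rot: [3.141, 0.003, 3.052]
ft_force: [-2.3, -0.8, -0.7]
width: 0.001
```

Request:
move_arm(delta_pos=[[-0.002,0,0],[-0.004,0,0],[-0.005,0,0],[-0.005,0,0]], rot=[[0,0,0],[0,0,0],[0,0,0],[0,0,0]], gripper=[1,1,1,1])

```text
time: 4.55
position: [0.4847, 0.1976, 0.0449]
eef_rot: [3.141, -0.005, 3.053]
ft_force: [-23.1, 4.0, 15.0]
width: -0.001
```

Run:
```python
from h import *
from workcell import r
for n in("scene","top"):
  p=r.get_image(n)
  c=p["color"][130:230,140:240] if n=="scene" else p["color"][150:250,130:230]
  cv2.imwrite(f"pics/3{n}.png",cv2.resize(c,None,fx=5,fy=5))
plan(r,[.427,.2035,.045],np.pi-.09)
```

```text
pos [0.4847 0.1977 0.045 ] rot [ 3.1406 -0.0045  3.0531] t 4.65 F [-22.7669   4.1111  14.6489] q [ 0.2302  0.4175 -0.4294  0.7279  0.0024  0.3187]
delta [0.058  0.0007 0.0002] rotv [ 0.0099 -0.0432  0.0144]
```

View pics/3scene.png

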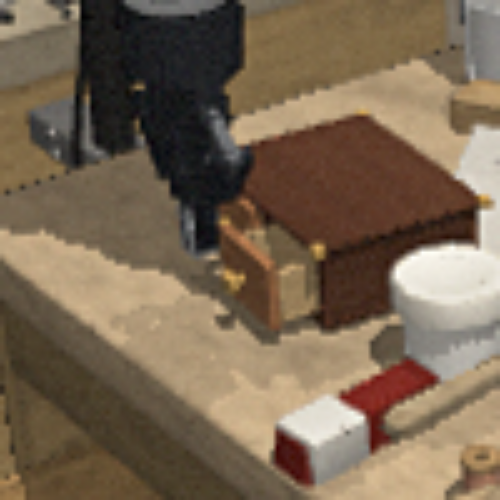

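Request:
move_arm(delta_pos=[[0.01,0,0],[0.03,0,0],[0.055,0,0],[0.055,0,-0.04],[0.055,0.0,-0.09],[0.055,0.0,-0.13],[0.055,0.0,-0.13]], rot=[[0,0,0],[0,0,0],[0,0,0],[0,0,0],[0,0,0],[0,0,0],[0,0,0]], gripper=[1,1,1,1,1,1,1])

```text
time: 5.35
position: [0.4327, 0.2031, 0.1801]
eef_rot: [3.138, 0.003, 3.053]
ft_force: [0.4, 0.1, -0.5]
width: 0.001
```

Run:
```python
from h import *
from workcell import r
I=[]
for n in("scene","top","wrist"):
  p=r.get_image(n)
  c=p["color"]
  if n=="wrist": cv2.imwrite(f"pics/4w.png",c); np.savez("w4.npz",**{k:p[k] for k in("color","z_map","mtx","rvec","tvec")}); continue
  c=c[130:230,140:240] if n=="scene" else c[160:260,130:230]
  I.append(cv2.resize(c,None,fx=4,fy=4))
  W=cloud(p).reshape(-1,3); W=W[~np.isnan(W).any(1)]
  m=(W[:,0]>.42)&(W[:,0]<.53)&(W[:,1]>.16)&(W[:,1]<.25)&(W[:,2]>.015)&(W[:,2]<.075);P=W[m]
  print(n,P[np.argsort(P[:,0])][:40])
cv2.imwrite("pics/4.png",np.hstack(I))
plan(r,[.427,.2035,.045],np.pi-.09)
```

```text
scene [[0.47836669 0.16085361 0.03311154]
 [0.4958162  0.19949492 0.03622369]
 [0.49617877 0.19888521 0.04357356]
 [0.49625488 0.19455089 0.03444335]
 [0.49647317 0.20002097 0.03940738]
 [0.49685429 0.20193761 0.03124067]
 [0.49700043 0.19523593 0.03752899]
 [0.49708417 0.19660839 0.02968326]
 [0.49875822 0.1976808  0.03955708]
 [0.49990554 0.19906392 0.04222561]
 [0.50055079 0.19449323 0.04021587]
 [0.50363977 0.16838565 0.05315951]
 [0.50490994 0.17104673 0.04810361]
 [0.50501771 0.18346751 0.04309207]
 [0.50504524 0.16470477 0.05414338]
 [0.50576856 0.16538694 0.05716361]
 [0.50583544 0.17815143 0.04851944]
 [0.50623695 0.18329665 0.05705262]
 [0.50650931 0.16766408 0.04890711]
 [0.50652081 0.17214068 0.05778191]
 [0.50659573 0.19685513 0.04803476]
 [0.50665715 0.17898758 0.05147876]
 [0.50667431 0.18066551 0.04004531]
 [0.50689306 0.17490668 0.04228958]
 [0.50689373 0.16570232 0.06722389]
 [0.50718946 0.1693223  0.04443664]
 [0.50726274 0.1997634  0.03579201]
 [0.50735337 0.16750135 0.059325  ]
 [0.50736391 0.18632025 0.04833628]
 [0.50762912 0.16299232 0.05393988]
 [0.50768858 0
[... 1294 characters left out ...]
42675 0.1942257  0.03352344]
 [0.50546166 0.17036734 0.04943722]
 [0.50554687 0.16994798 0.02678048]
 [0.50563667 0.16340977 0.04635436]
 [0.50567003 0.17313473 0.04831609]
 [0.50574207 0.17274317 0.02575503]
 [0.50589487 0.16140559 0.04371169]
 [0.50595482 0.17557365 0.02458659]
 [0.50611695 0.1634812  0.02034616]
 [0.50615976 0.17839606 0.02348366]
 [0.50618946 0.17644654 0.04469386]
 [0.50644205 0.17930788 0.043221  ]
 [0.50672949 0.1634986  0.05836064]
 [0.50681807 0.18239468 0.04075788]]
pos [0.4304 0.2023 0.1749] rot [ 3.1405 -0.0043  3.0532] t 5.5 F [-0.1868 -0.2347 -0.8979] q [ 0.2665  0.2217 -0.3258  1.0269  0.0025  0.3549]
delta [0.0029 0.0007 0.1299] rotv [ 0.0106 -0.041   0.0149]
```

View pics/4.png

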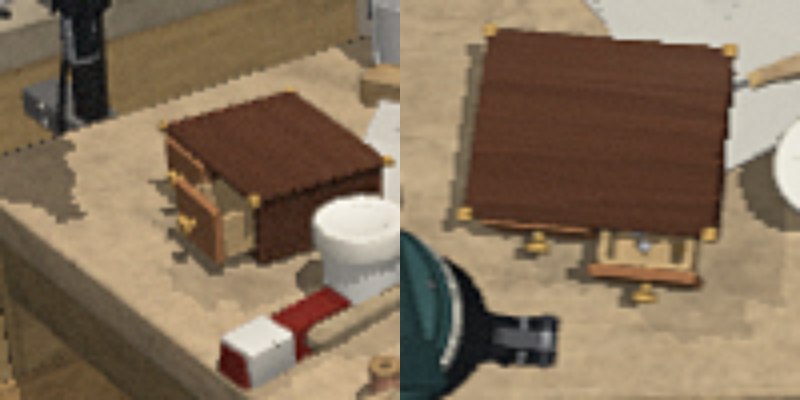

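View pics/4w.png

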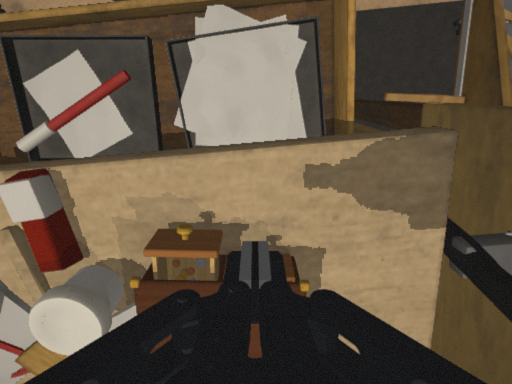

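Run:
```python
from h import *
from workcell import r
plan(r,[.427,.132,.045],np.pi-.09)
P=cloud(np.load("top0.npz")).reshape(-1,3);P=P[~np.isnan(P).any(1)]
for y0 in (.11,.15,.19):
  q=P[(abs(P[:,1]-y0)<.01)&(P[:,2]>.063)&(P[:,2]<.072)&(P[:,0]<.65)]; q=np.sort(q[:,0]); print(y0,q[:4],q[-4:])
```

```text
pos [0.4304 0.2023 0.1749] rot [ 3.1405 -0.0043  3.0532] t 5.5 F [-0.1868 -0.2347 -0.8979] q [ 0.2665  0.2217 -0.3258  1.0269  0.0025  0.3549]
delta [-0.0034 -0.0705  0.1298] rotv [ 0.0106 -0.041   0.0149]
0.11 [0.5016 0.5018 0.5019 0.5019] [0.6215 0.6218 0.6245 0.6248]
0.15 [0.5076 0.5077 0.5078 0.508 ] [0.6279 0.6282 0.6284 0.6286]
0.19 [0.5115 0.5117 0.5119 0.512 ] [0.6314 0.6317 0.632  0.6321]
```

Request:
move_arm(delta_pos=[[0,-0.035,0],[0,-0.07,0.02],[0,-0.07,0.06],[0,-0.07,0.1],[0,-0.07,0.13],[0,-0.07,0.13],[0,-0.07,0.13]], rot=[[0,0,0],[0,0,0],[0,0,0],[0,0,0],[0,0,0],[0,0,0],[0,0,0]], gripper=[1,1,1,1,1,1,1])

```text
time: 6.2
position: [0.4231, 0.1327, 0.0447]
eef_rot: [3.141, -0.006, 3.053]
ft_force: [0.5, -0.1, 0.9]
width: 0.0
```

Request:
move_arm(delta_pos=[[-0.01,0,0],[-0.018,0,0],[-0.024,0,0],[-0.03,0,0],[-0.035,0,0],[-0.04,0,0],[-0.043,0,0]], rot=[[0,0,0],[0,0,0],[0,0,0],[0,0,0],[0,0,0],[0,0,0],[0,0,0]], gripper=[1,1,1,1,1,1,1])

```text
time: 6.9
position: [0.4663, 0.1289, 0.0444]
eef_rot: [3.141, -0.006, 3.053]
ft_force: [-1.5, 0.3, 0.7]
width: 0.001
```

Request:
move_arm(delta_pos=[[-0.004,0,0],[-0.007,0,0],[-0.009,0,0],[-0.011,0,0],[-0.012,0,0],[-0.013,0,0],[-0.0145,0,0],[-0.0145,0,0]], rot=[[0,0,0],[0,0,0],[0,0,0],[0,0,0],[0,0,0],[0,0,0],[0,0,0],[0,0,0]], gripper=[1,1,1,1,1,1,1,1])

```text
time: 7.7
position: [0.4767, 0.1279, 0.0437]
eef_rot: [3.141, -0.014, 3.054]
ft_force: [-22.0, 3.1, 14.4]
width: -0.003
```

Request:
move_arm(delta_pos=[[0.01,0,0],[0.03,0,0],[0.05,0,-0.01],[0.05,0,-0.06],[0.05,0.0,-0.11],[0.05,0.0,-0.15],[0.05,0.0,-0.15]], rot=[[0,0,0],[0,0,0],[0,0,0],[0,0,0],[0,0,0],[0,0,0],[0,0,0]], gripper=[1,1,1,1,1,1,1])

```text
time: 8.4
position: [0.4311, 0.1324, 0.1991]
eef_rot: [3.139, -0.006, 3.054]
ft_force: [0.2, -0.1, -0.7]
width: 0.001
```

Run:
```python
from h import *
from workcell import r
plan(r,[.580,-.311,.19],np.pi-.298)
I=[]
for n in("scene","top"):
  p=r.get_image(n)
  c=p["color"]
  c=c[130:230,140:240] if n=="scene" else c[160:260,130:230]
  I.append(cv2.resize(c,None,fx=4,fy=4))
  for l in ("left_drawer_knob","right_drawer_knob","lid_edge","tin_hinge"): print(n,l,[(np.round(d["location"],3).tolist(),round(d["conf"],2)) for d in r.spot_in(p,l)][:2])
  W=cloud(p).reshape(-1,3); W=W[~np.isnan(W).any(1)];x,y,z=W.T
  for y0 in (.108,.146,.178,.218):
    q=W[(abs(y-y0)<.008)&(z>.03)&(z<.058)&(x>.48)&(x<.52)]; print(y0,len(q),np.median(q[:,0]-.09*(q[:,1]-y0)) if len(q) else 0)
cv2.imwrite("pics/5.png",np.hstack(I))
```

```text
pos [0.4311 0.1324 0.1991] rot [ 3.1391 -0.0057  3.054 ] t 8.4 F [ 0.2201 -0.0764 -0.7162] q [ 0.1148  0.166  -0.3295  1.0804  0.0036  0.2023]
delta [-0.1872 -0.4287  0.007 ] rotv [ 0.0176 -0.0568  2.0096]
scene left_drawer_knob []
scene right_drawer_knob [([0.5, 0.117, 0.036], 0.49)]
scene lid_edge [([0.542, -0.296, 0.049], 0.84)]
scene tin_hinge [([0.528, -0.292, 0.017], 0.92)]
0.108 21 0.49937790598691034
0.146 16 0.5030069041749126
0.178 15 0.5067065598121112
0.218 18 0.5113313111207003
top left_drawer_knob []
top right_drawer_knob [([0.501, 0.127, 0.045], 0.39)]
top lid_edge [([0.539, -0.299, 0.084], 0.52)]
top tin_hinge [([0.522, -0.292, 0.001], 0.92)]
0.108 8 0.4984510385951849
0.146 8 0.5029484567345659
0.178 0 0
0.218 0 0
```

View pics/5.png

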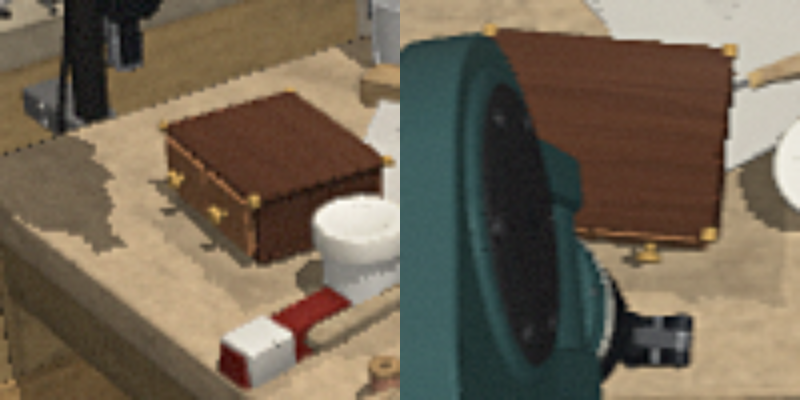

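Request:
move_arm(delta_pos=[[-0.187,-0.429,0.0],[-0.187,-0.429,0.0],[-0.187,-0.429,0.0],[-0.187,-0.429,0.0],[-0.187,-0.429,0.0],[-0.187,-0.429,0.0],[-0.187,-0.429,0.0],[-0.187,-0.429,0.0]], rot=[[0,0,2.0],[0,0,2.0],[0,0,2.0],[0,0,2.0],[0,0,2.0],[0,0,2.0],[0,0,2.0],[0,0,2.0]], gripper=[1,1,1,1,1,1,1,1])

```text
time: 9.7
position: [0.556, -0.2495, 0.191]
eef_rot: [-3.139, -0.015, 2.844]
ft_force: [0.4, 0.2, 0.4]
width: 0.0
```

Run:
```python
from h import *
from workcell import r
plan(r,[.580,-.311,.082],np.pi-.298)
```

```text
pos [ 0.556  -0.2495  0.191 ] rot [-3.1392 -0.0149  2.8441] t 9.7 F [0.4498 0.247  0.3564] q [-0.5528  0.4406  0.0559  1.1998 -0.006  -0.2553]
delta [-0.0426 -0.0515  0.1085] rotv [-0.0226 -0.1419  0.0047]
```

Request:
move_arm(delta_pos=[[-0.03,-0.03,0],[-0.043,-0.052,0],[-0.043,-0.052,0.02],[-0.043,-0.052,0.06],[-0.043,-0.052,0.1],[-0.043,-0.052,0.108],[-0.043,-0.052,0.108]], rot=[[0,-0.14,0],[0,-0.14,0],[0,-0.14,0],[0,-0.14,0],[0,-0.14,0],[0,-0.14,0],[0,-0.14,0]], gripper=[1,1,1,1,1,1,1])

```text
time: 10.4
position: [0.5798, -0.3112, 0.0818]
eef_rot: [-3.14, -0.002, 2.844]
ft_force: [-0.3, -0.1, 0.7]
width: 0.002
```

Run:
```python
from h import *
from workcell import r
plan(r,[.580,-.311,.082],np.pi-.298)
p=r.get_image("scene"); c=p["color"][160:285,240:400]; cv2.imwrite("pics/6.png",cv2.resize(c,None,fx=4.5,fy=4.5))
```

```text
pos [ 0.5798 -0.3112  0.0818] rot [-3.14   -0.0025  2.844 ] t 10.4 F [-0.3339 -0.1087  0.745 ] q [-0.6155  0.5779 -0.0075  0.9872 -0.0023 -0.3179]
delta [-0.0002  0.0003 -0.0002] rotv [-0.0155 -0.0237  0.004 ]
```

View pics/6.png

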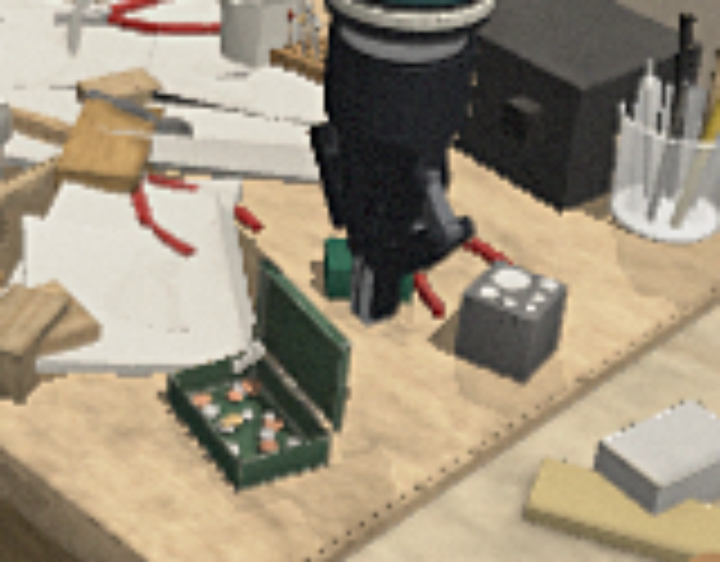

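Request:
move_arm(delta_pos=[[0.01,0,0],[0.017,0,0],[0.022,0,0],[0.026,0,0],[0.03,0,0],[0.034,0,0],[0.038,0,0],[0.042,0,0]], rot=[[0,0,0],[0,0,0],[0,0,0],[0,0,0],[0,0,0],[0,0,0],[0,0,0],[0,0,0]], gripper=[1,1,1,1,1,1,1,1])

```text
time: 11.25
position: [0.5401, -0.2994, 0.0834]
eef_rot: [-3.139, 0.0, 2.844]
ft_force: [0.3, -0.2, 0.1]
width: 0.002
```

Run:
```python
from h import *
from workcell import r
plan(r,[.580,-.311,.082],np.pi-.298)
p=r.get_image("scene"); c=p["color"][160:285,240:400]; cv2.imwrite("pics/7.png",cv2.resize(c,None,fx=4.5,fy=4.5))
```

```text
pos [ 0.5401 -0.2994  0.0834] rot [-3.1391  0.      2.8441] t 11.25 F [ 0.2757 -0.1805  0.0799] q [-0.637   0.5125 -0.1277  0.9297 -0.0023 -0.3395]
delta [-0.0415  0.0006  0.0014] rotv [-0.0235  0.0003  0.0049]
```

View pics/7.png

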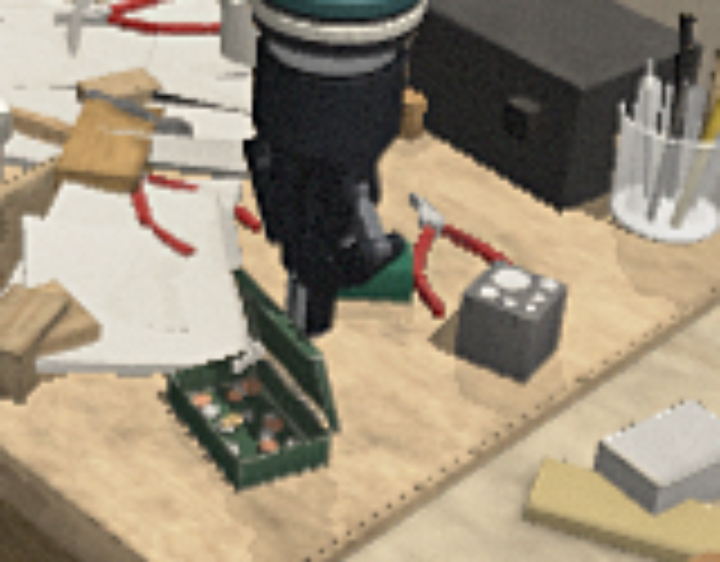

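Lid is moving over (top edge at about (240,280)-(325,355)), the tin box hasn't moved. Continue gently.

Request:
move_arm(delta_pos=[[0.004,0,0],[0.008,0,0],[0.012,0,0],[0.016,0,0],[0.02,0,0],[0.024,0,0],[0.028,0,0],[0.03,0,0]], rot=[[0,0,0],[0,0,0],[0,0,0],[0,0,0],[0,0,0],[0,0,0],[0,0,0],[0,0,0]], gripper=[1,1,1,1,1,1,1,1])

```text
time: 12.1
position: [0.5105, -0.2902, 0.0834]
eef_rot: [-3.139, -0.001, 2.844]
ft_force: [0.6, -0.5, -0.2]
width: -0.001
```

Run:
```python
from h import *
from workcell import r
plan(r,[.580,-.311,.082],np.pi-.298)
p=r.get_image("scene"); c=p["color"][160:285,240:400]; cv2.imwrite("pics/8.png",cv2.resize(c,None,fx=4.5,fy=4.5))
```

```text
pos [ 0.5105 -0.2902  0.0834] rot [-3.1393 -0.0006  2.844 ] t 12.1 F [ 0.5936 -0.4975 -0.2069] q [-0.6545  0.4673 -0.2112  0.892  -0.0024 -0.357 ]
delta [-0.0725  0.0005  0.0014] rotv [-0.0221 -0.0054  0.0041]
```

View pics/8.png

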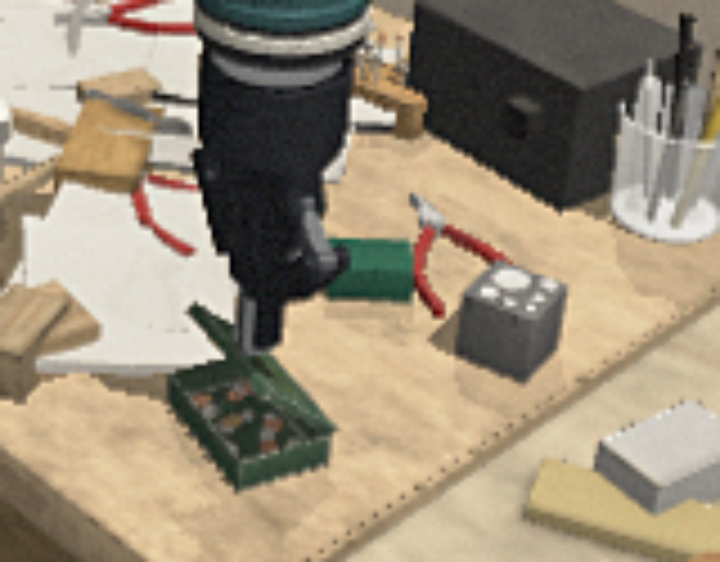

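Request:
move_arm(delta_pos=[[0,0,-0.02],[0,0,-0.04],[-0.0,0,-0.06],[0,0,-0.08],[0,0,-0.08],[0,0,-0.08],[0,0,-0.08],[0,0,-0.08]], rot=[[0,0,0],[0,0,0],[0,0,0],[0,0,0],[0,0,0],[0,0,0],[0,0,0],[0,0,0]], gripper=[1,1,1,1,1,1,1,1])

```text
time: 12.95
position: [0.5102, -0.2898, 0.1626]
eef_rot: [-3.14, -0.002, 2.844]
ft_force: [-0.4, -0.6, 0.4]
width: -0.002
```

Run:
```python
from h import *
from workcell import r
# press spot: near free edge of lid, tin frame 45mm from hinge
plan(r,[.500,-.286,.08],np.pi-.298)
p=r.get_image("scene"); c=p["color"][160:285,240:400]; cv2.imwrite("pics/9.png",cv2.resize(c,None,fx=4.5,fy=4.5))
W=cloud(p).reshape(-1,3); W=W[~np.isnan(W).any(1)];x,y,z=W.T
q=W[(abs(x-.51)<.06)&(abs(y+.29)<.06)&(z>.015)&(z<.1)]
X=(q[:,:2]-[.541,-.297])@[.956,-.293]
for a in np.arange(-.07,.02,.01):
  s=q[(X>=a)&(X<a+.01)]; print(a.round(3),len(s),np.percentile(s[:,2],[10,50,90]) if len(s) else '')
```

```text
pos [ 0.5102 -0.2898  0.1626] rot [-3.1398 -0.0019  2.844 ] t 12.95 F [-0.3702 -0.5997  0.377 ] q [-0.6543  0.4087 -0.0772  1.086  -0.0023 -0.3566]
delta [0.0107 0.0008 0.0826] rotv [-0.0172 -0.0179  0.0036]
-0.07 41 [0.0175 0.0344 0.0388]
-0.06 153 [0.0176 0.0392 0.0417]
-0.05 87 [0.0342 0.0375 0.0394]
-0.04 85 [0.0281 0.0347 0.0364]
-0.03 93 [0.022  0.0314 0.033 ]
-0.02 89 [0.0182 0.0281 0.0302]
-0.01 88 [0.0199 0.0261 0.0286]
0.0 11 [0.0214 0.0237 0.0285]
0.01 0
```

View pics/9.png

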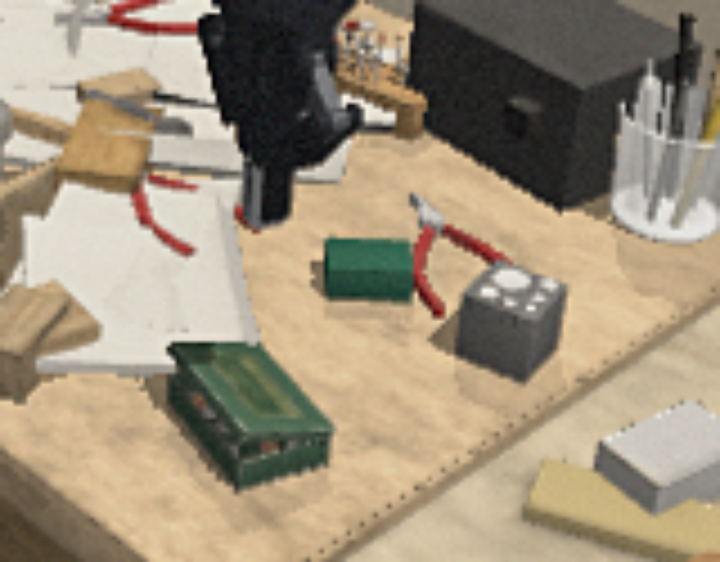

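Request:
move_arm(delta_pos=[[0.012,0,0],[0.012,0,0],[0.012,0,0],[0.012,0,0],[0.012,0,0],[0.012,0,0],[0.012,0,0],[0.012,0,0]], rot=[[0,0,0],[0,0,0],[0,0,0],[0,0,0],[0,0,0],[0,0,0],[0,0,0],[0,0,0]], gripper=[1,1,1,1,1,1,1,1])

```text
time: 13.8
position: [0.4989, -0.2863, 0.1627]
eef_rot: [-3.14, -0.002, 2.844]
ft_force: [-0.2, -0.5, 0.0]
width: -0.002
```

```bash
cat > lid.py <<'E'
from h import *
from workcell import r
import sys
plan(r,[.500,-.286,.05],np.pi-.298)
p=r.get_image("scene"); c=p["color"][160:285,240:400]; cv2.imwrite(sys.argv[1],cv2.resize(c,None,fx=4.5,fy=4.5))
W=cloud(p).reshape(-1,3); W=W[~np.isnan(W).any(1)];x,y,z=W.T
q=W[(abs(x-.51)<.06)&(abs(y+.29)<.06)&(z>.015)&(z<.1)]
X=(q[:,:2]-[.541,-.297])@[.956,-.293]
for a in np.arange(-.07,.02,.01):
  s=q[(X>=a)&(X<a+.01)]; print(a.round(3),len(s),np.percentile(s[:,2],[10,50,90]) if len(s) else '')
E
python3 lid.py pics/10.png
```

```text
pos [ 0.4989 -0.2863  0.1627] rot [-3.1397 -0.0017  2.844 ] t 13.8 F [-0.1627 -0.5124  0.0006] q [-0.6616  0.3896 -0.1083  1.0739 -0.0024 -0.364 ]
delta [-0.0012  0.0009  0.1127] rotv [-0.0181 -0.0161  0.0035]
-0.07 62 [0.0184 0.0228 0.0259]
-0.06 105 [0.023  0.0247 0.0265]
-0.05 106 [0.0222 0.025  0.0266]
-0.04 103 [0.0225 0.0252 0.0263]
-0.03 108 [0.0212 0.0251 0.0266]
-0.02 111 [0.0178 0.0245 0.0264]
-0.01 94 [0.0187 0.0251 0.0277]
0.0 11 [0.0199 0.0237 0.028 ]
0.01 0
```

View pics/10.png

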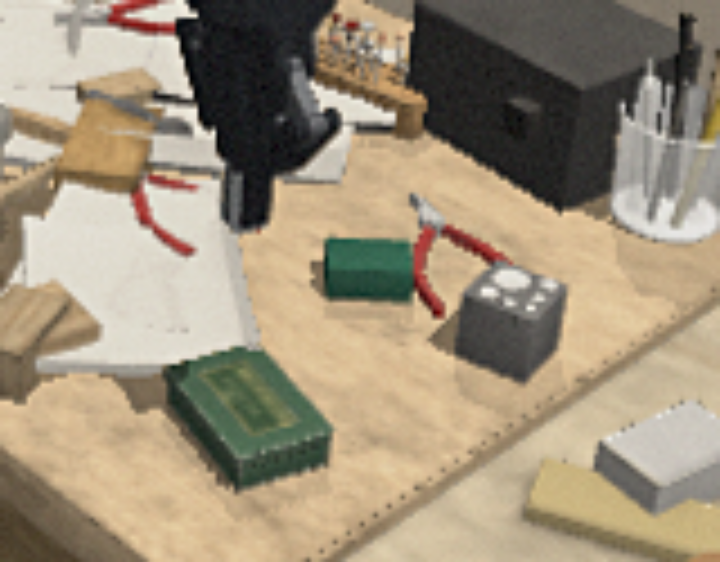

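Request:
move_arm(delta_pos=[[0,0,-0.01],[0,0,-0.02],[0,0,-0.03],[0,0,-0.04],[0,0,-0.04],[0,0,-0.04],[0,0,-0.04],[0,0,-0.04]], rot=[[0,0,0],[0,0,0],[0,0,0],[0,0,0],[0,0,0],[0,0,0],[0,0,0],[0,0,0]], gripper=[1,1,1,1,1,1,1,1])

```text
time: 14.65
position: [0.4988, -0.2861, 0.2023]
eef_rot: [-3.14, -0.002, 2.844]
ft_force: [0.2, -0.2, 0.1]
width: 0.0
```

```bash
cat > fin.py <<'E'
from h import *
from workcell import r
a=np.load("scene0.npz"); p=r.get_image("scene"); t=r.get_image("top"); cv2.imwrite("pics/11s.png",p["color"]); cv2.imwrite("pics/11t.png",t["color"])
for n,d in (("scene",p),("top",t)):
  W=cloud(d).reshape(-1,3); W=W[~np.isnan(W).any(1)]; x,y,z=W.T
  X=(W[:,:2]-[.541,-.297])@[.956,-.293]; Y=(W[:,:2]-[.541,-.297])@[.293,.956]
  s=(X>-.055)&(X<-.008)&(abs(Y)<.036)&(z>.012)&(z<.05)
  if s.sum()>30:
    c=np.polyfit(X[s],z[s],1); e=z[s]-np.polyval(c,X[s]); print(n,s.sum(),"slope",c,"sd",e.std(), "sd slope",e.std()/X[s].std()/s.sum()**.5)
  B=(abs(x-.51)<.07)&(abs(y+.29)<.07)&(z>.012)&(z<.05); print(cv2.minAreaRect((W[B][:,:2]*1000).astype(np.float32)))
for l in ["spool_mid","wax_mid","rouge_mid","dap_mid","jar_mid"]: print(l,[(np.round(d["location"],3).tolist(),round(d["conf"],2)) for d in r.spot_in(p,l)][:1])
print(r.get_obs()["time"])
E
python3 fin.py
```

```text
scene 350 slope [0.00286637 0.0252828 ] sd 0.001089132624427192 sd slope 0.0042960631404549135
((523.5767822265625, -274.47247314453125), (126.3364028930664, 88.08100891113281), 77.89749145507812)
top 291 slope [-0.00702923  0.02538945] sd 0.001986219305140091 sd slope 0.008986159616952198
((520.6979370117188, -244.05230712890625), (101.40919494628906, 75.64391326904297), 55.48118591308594)
spool_mid [([0.462, -0.115, 0.028], 0.5)]
wax_mid [([0.662, -0.246, 0.02], 0.71)]
rouge_mid [([0.438, -0.025, 0.028], 0.71)]
dap_mid [([0.66, -0.343, 0.035], 0.76)]
jar_mid [([0.528, -0.009, 0.064], 0.71)]
15.0
```

```bash
python3 -c "
import cv2,numpy as np
a=cv2.imread('pics/11s.png');b=cv2.imread('pics/11t.png')
cv2.imwrite('pics/12.png',np.hstack([cv2.resize(a[130:230,140:240],None,fx=4,fy=4),cv2.resize(b[160:260,130:230],None,fx=4,fy=4)]))"
```

```text
(no output)
```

View pics/12.png

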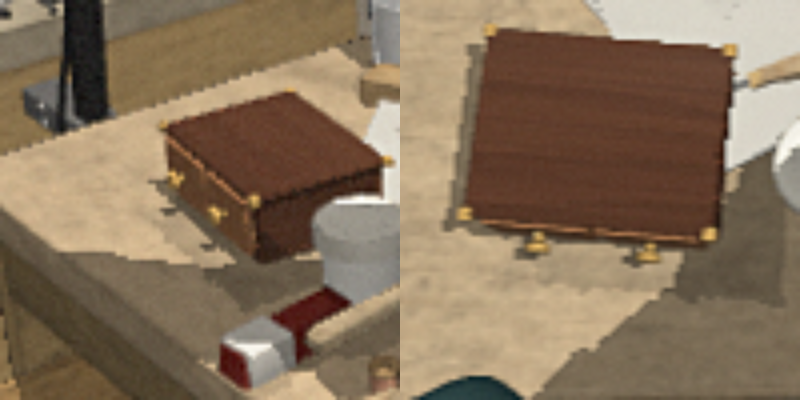

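View pics/11s.png

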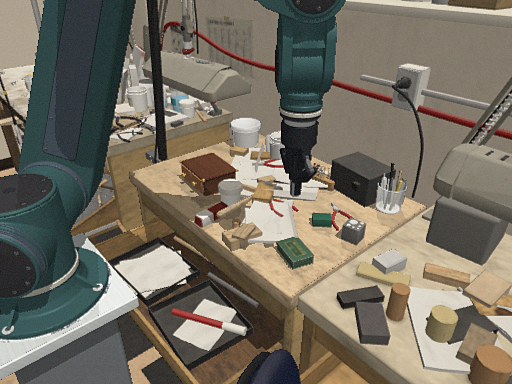

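```bash
python3 -c "
from workcell import r
print(r.hand_in())"
```

```text
the job is handed in; nothing more can be done
None
```

I pushed both drawers home by their knobs, left first and then right. Then I pushed the tin's lid over from behind, let it sink shut on its own, and handed the job in at about 15 s of the 56 s.

- **Drawers:** each one ended against a firm stop at about 22–23 N. Depth readings put both fronts in one plane, 3–4 mm ahead of the top board, which fits drawer fronts that close over the chest body. At the stop the wrist also showed about 15 N upward. I put that down to friction on the knob and saw no sign of contact with the top board.
- **Lid:** it lies flat at about 25 mm, with a fitted tilt of 0.003 rad from the scene camera and −0.007 rad from the top camera, both within the noise. I did not press it down.
- **Tin:** the side forces while pushing the lid stayed within the noise, under 1 N, and its outline looks unmoved in the pictures. The box I fitted to its depth points came out contaminated by nearby points, so that check told me nothing.
- **Other things:** the spool, wax, rouge and dapping block were found within about 4 mm of where they started, sideways. The jar read 6 mm off in x, with part of it in the arm's shadow; the arm never came down near it.

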